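# Set-screw collar held on the shaft flat

## Task

Pinch the end of the gear unit's upright shaft and turn it until its flat faces the driver guide post. Then slide the loose collar up the shaft onto the flat, with its set screw square over the middle of the flat and level with the guide hole, and finish while still holding it there between the fingers, clear of the shoulder, so that a colleague can tighten the screw. Leave the stapler, the tin and the steel setting block where they are.

Things in the scene. Friction and masses are not known exactly. Their poses are not given: they have to be found in the camera images.
- gear_unit: Fixed gear unit: dark foot plate 110 x 190 x 8 mm, light metal housing 94 x 94 mm with its top at 53 mm, round steel shoulder 60 mm in diameter up to 65 mm, upright steel shaft in the middle and the guide post at one end. Origin: on the table under the shaft axis; z up along the shaft, +y horizontally towards the guide post, which stands alone 95 mm from the axis.
- guide_hole (a point): Middle of the 14 mm hole near the top of the guide post (post 30 mm wide, 10 mm thick, its top 112 mm above the table). The hole is 97 mm above the table and looks at the shaft.
- shaft (a joint): Turn of the shaft in rad, counter-clockwise from above positive; 0 when the flat faces the guide post. It can turn 3.0 rad either way, is stiff (about 0.08 N m) and stays where it is left. Starts at 0.4 to 1.5.
- flat (a point): Middle of the shaft's flat. The shaft is 24 mm in diameter; its top 27 mm (85 to 112 mm above the table) are D-shaped, with one flat 8 mm from the axis, so 20 mm across flat and back instead of 24 mm. This point lies on the flat, 97 mm above the table and 8 mm from the shaft axis; its +y axis points out of the flat, z up.
- collar: Loose dark steel collar round the shaft, 44 mm outside diameter, bore about 26.6 mm, 16 mm high, about 0.16 kg. It starts lying on the shoulder, underside 65 mm above the table, and turns and slides freely on the shaft. Origin: centre of its underside; z up, +y towards its set screw.
- screw (a point): Outer end of the collar's set screw, whose square head (8 mm) stands out of the collar's side: 30 mm from the collar's axis along its +y, 8 mm above its underside.
- collar_mid (a point): Centre of the collar, on its axis, 8 mm above its underside.
- stapler: Blue stapler, 122 x 36 x 44 mm, bystander. Origin: centre of its underside.
- swab_tin: Round white tin, 68 mm in diameter, 39 mm high, bystander. Origin: centre of its underside.
- setting_block: Flat bare steel setting block, 30 x 35 x 9 mm, bystander. Origin: centre of its underside.

How it is judged:
By the outcome, as a careful person would: the job done as asked, in the order asked, and still so for the second after the job is handed in, while the arm keeps its last pose, push and grip.
It also fails if it takes over 56 s, if anything falls off the work surface, if the arm or the gripper's body presses on something with over 40 N, if the wrist force passes 120 N, or if a joint passes its speed limit or range.

## Robot

A 6-joint arm with a two-finger parallel gripper is mounted at the origin on a cart in front of the work surface, level with it; the furniture and walls round the work are solid. World frame = base frame: x ahead of the robot, y to its left, z up, the work surface at z = 0. Lengths are in mm, angles in rad, forces in N, time in s.
With the tool pointing down it reaches from about 325 to 875 mm from the base axis. Payload 4.4 kg.
Tool frame: the origin (TCP) lies at the very end of the fingers, on their centre line; the grasp point (between the pads) lies 19 mm behind it; z points along the fingers, y is the line along which they close (so a half turn about z gives the same grasp; the last joint's range is limited). The gripper opens to 85 mm and grips with 20 to 120 N. Pads are 22 mm wide; open, the fingers measure 114 mm over their backs; the gripper's body (76 mm by 85 mm) begins 54 mm behind the grasp point. The pads swing forward as they close: fully open they stand 13 mm farther back than shut.
Start: joints at [-0.15, 0.207, 1.542, -0, 1.393, -0.15], TCP at [575.002, -0.012, 201.582] pointing down, gripper open.
Joint ranges: [-2.73, 2.73], [-0.86, 2.22], [0.23, 2.46], [-1.11, 4.25], [0.08, 2.63], [-2.82, 2.82]. Speed limits (rad/s): [2.79, 2.79, 3.14, 3.14, 3.14, 3.14].

## Interface

Orientations are given as a unit quaternion [w, x, y, z].
In Python, from workcell import ctrl gives the robot as it stands. The module is installed in compiled form; this text tells all that it offers.
- The arm moves only by the shell command python3 -m inch 'ROWS' [FORCE]. ROWS is JSON, a list that holds one entry, the list of rows, each a list of 7 numbers: the shift along the tool's x, y, z in cm, then the turn, a rotation vector about the tool's x, y, z in degrees, then the finger opening in cm, from 0 to 8.54. In form: [[[dx, dy, dz, rx, ry, rz, fingers], ...]]. A call has 1 to 20 rows; each row shifts and turns the commanded pose from where the row before left it, along the tool's axes as they then stand; what a row does not reach is not made up. A row lasts 1/8 s, in which the tool goes at most 62.5 mm and 10.7 degrees, less where a joint would pass 70% of its speed; a pose out of reach is approached as far as the arm can. A call is refused whole if a number of a shift passes 6.25 or a number of a turn 10.7, either way. A call with a gripper value outside its range is refused whole. The fingers move at their own pace and stop on an object; FORCE is the grip in N (left out, the last holds). Time passes only in rows, so rows that do not move let the fingers close. It gives the time, the measured TCP pose, the force, the opening and the grip force at its end, in the units of the state.
- ctrl.sense(): the state, without advancing time (a new reading comes with each control period).
- ctrl.camera(name): name is "scene" or "side" or "wrist"; returns a dict with "pixels" (384x512x3 uint8, red, green, blue), "z_map" (384x512 float32, mm along the optical axis (not along the pixel's ray), 0 where there is no reading), "K" (3x3 intrinsics, pixels), "rvec" (rotation vector, rad) and "tvec" (3), from world to camera coordinates, as OpenCV has them. Camera axes: x right, y down, z forward; pixel columns grow to the right and rows downward; lengths in mm; the calibration is good to about 2 mm. A picture is of the moment at which its call begins.
- ctrl.job_done(): hands the job in; it is judged then, once.
The state is a dict: "time": time; "joint_positions": joint angles; "dq": joint speeds; "effort": joint torques, N m; "ee_pos": TCP position; "ee_rot": TCP orientation; "force": force on the tool from outside, world axes, zero at the start; "wrist_torque": the same for the moment, N m; "width": finger opening in mm; "finger_force": force on a finger pad.
Only numpy, scipy, OpenCV 4.12 (cv2) and the standard library are available. Lean on these libraries where they do the work, as an engineer would, in place of code of your own. Each camera call takes 0.05 s, during which the arm holds its last target. There are 200 camera calls.

## Working session

There is one attempt and no reset: what is moved stays moved. The work goes in short steps, Python scripts to look and compute and a shell command to move; the robot and the scene stay as the last step left them, time stands still between calls to the robot, and variables do not carry over. Pictures are saved under pics/ and viewed, at most 10 in all, crops included, and the job is handed in when it is done.

```bash
mkdir -p pics; ls; cat > h.py <<'E'
import numpy as np, cv2
from workcell import ctrl
from scipy.spatial.transform import Rotation as R
def cam(n):
    c=ctrl.camera(n); z=c["z_map"]; K=c["K"]; Rm=cv2.Rodrigues(np.array(c["rvec"],float))[0]; t=np.array(c["tvec"],float).ravel()
    v,u=np.mgrid[:z.shape[0],:z.shape[1]]
    P=np.stack([(u-K[0,2])/K[0,0]*z,(v-K[1,2])/K[1,1]*z,z],-1)
    W=(P-t)@Rm; W[z<=0]=np.nan
    return c["pixels"],W,(K,Rm,t)
def save(n,im): cv2.imwrite(n,cv2.cvtColor(im,cv2.COLOR_RGB2BGR))
def proj(C,p):
    K,Rm,t=C; q=K@(Rm@np.array(p,float)+t); return q[:2]/q[2]
def tool():
    s=ctrl.sense(); q=s["ee_rot"]; return np.array(s["ee_pos"]),R.from_quat([q[1],q[2],q[3],q[0]]),s
E
python3 - <<'E'
from h import *
for n in ["scene","side"]:
    im,W,C=cam(n); save(f"pics/{n}0.png",im); np.save(f"{n}W.npy",W)
    print(n,-C[1].T@C[2])
p,r,s=tool(); print(p,r.as_matrix().round(3),s["width"],s["force"],s["time"])
E
```

```text
pics
scene [  30.51152318 -758.52967241  708.13271037]
side [506.40471796 979.96211008 733.74799172]
[5.74247486e+02 7.55354508e-02 2.00543158e+02] [[-0.     1.    -0.002]
 [ 1.     0.     0.   ]
 [ 0.    -0.002 -1.   ]] 85.25373847024912 [ 0.3452715   1.12557177 -0.31505798] 0.1
```

View pics/scene0.png

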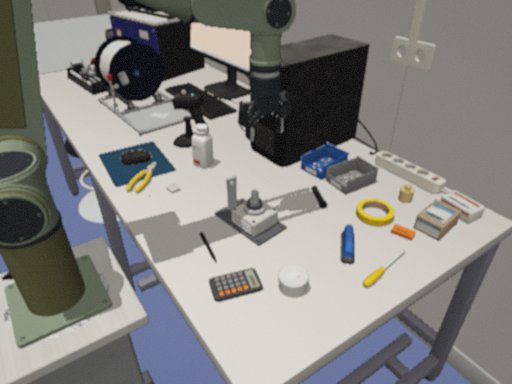

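View pics/side0.png

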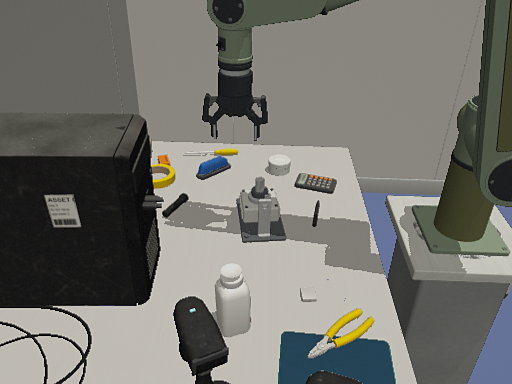

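The scene view shows the gear unit at about (253,215), with its post at (232,193), the tin at (293,280), the stapler at (348,243) and the block at (172,188). In the side view the unit is at (261,215), with its post in front of the shaft. Next I'll measure the unit.

```bash
python3 - <<'E'
from h import *
for n,b in [("scene",(165,245,210,295)),("side",(170,245,230,290))]:
    W=np.load(n+"W.npy"); S=W[b[0]:b[1],b[2]:b[3]].reshape(-1,3)
    for lo,hi in [(105,125),(86,105),(66,83),(48,58),(5,12)]:
        q=S[(S[:,2]>lo)&(S[:,2]<hi)]; print(n,lo,hi,len(q))
        if 0<len(q):
            l=cv2.kmeans(q[:,:2].astype(np.float32),2,None,(3,50,.1),5,0)[1].ravel() if len(q)>3 else np.zeros(len(q))
            for k in (0,1):
                a=q[l==k]
                if len(a): print("  ",len(a),a.mean(0).round(1),a.min(0).round(),a.max(0).round())
E
```

```text
scene 105 125 98
   47 [498.2  53.6 110.6] [483.  47. 105.] [515.  63. 115.]
   51 [512.7 -42.  111.4] [502. -53. 105.] [523. -27. 116.]
scene 86 105 104
   47 [509.3 -46.7  95.6] [501. -53.  86.] [520. -38. 105.]
   57 [498.9  53.4  94.7] [483.  45.  86.] [516.  62. 104.]
scene 66 83 212
   48 [497.6  51.8  74.4] [485.  49.  66.] [516.  56.  83.]
   164 [507.7 -47.   75.6] [485. -68.  66.] [542. -14.  83.]
scene 48 58 472
   303 [515.1 -69.9  53.2] [470. -93.  48.] [565. -23.  58.]
   169 [480.5 -10.5  53.1] [463. -55.  48.] [513.  57.  58.]
scene 5 12 662
   394 [510.6 -91.    8.7] [ 458. -120.    5.] [629. -34.  12.]
   268 [478.2  39.2   8.5] [443. -34.   5.] [725. 297.  12.]
side 105 125 116
   63 [497.1  56.8 110.8] [483.  48. 105.] [511.  64. 115.]
   53 [512.  -36.9 110.8] [501. -49. 105.] [523. -27. 114.]
side 86 105 140
   73 [497.3  57.4  94.3] [482.  50.  87.] [513.  63. 105.]
   67 [511.2 -33.4  94.9] [500. -44.  86.] [523. -25. 105.]
side 66 83 237
   77 [498.7  58.5  74.9] [483.  53.  66.] [513.  63.  83.]
   160 [511.9 -27.   75.9] [484. -55.  66.] [538.  -8.  83.]
side 48 58 409
   181 [480.2 -13.8  53.5] [460. -88.  48.] [512.  62.  58.]
   228 [540.6 -22.5  53.4] [514. -80.  48.] [561.  14.  58.]
side 5 12 731
   687 [507.1  33.8   8.5] [ 441. -108.    5.] [576.  82.  12.]
   44 [ 461.7 -243.7    8. ] [ 423. -273.    5.] [ 580. -121.   12.]
```

```bash
python3 -m inch '[[[-2,-3.2,0,0,0,0,8.5],[-1.9,-3.1,0,0,0,0,8.5],[0,0,0,0,0,0,8.5],[0,0,0,0,0,0,8.5]]]'
python3 - <<'E'
from h import *
im,W,C=cam("wrist"); np.savez("w1.npz",im=im,W=W,K=C[0],R=C[1],t=C[2])
print(-C[1].T@C[2], C[1].round(2)); print(tool()[0]); print(proj(C,[511.5,-39,112]),proj(C,[498,56,112]))
save("pics/w1.png",cv2.resize(im,(800,600)))
E
```

```text
time: 0.6
ee_pos: [512.3, -38.9, 201.6]
ee_rot: [0.0, 0.707, 0.707, 0.0]
force: [0.1, -0.9, 0.3]
width: 85.3
finger_force: 0.0
[512.52551875  39.95588097 373.02609769] [[ 1.    0.    0.  ]
 [-0.   -0.95  0.31]
 [ 0.   -0.31 -0.95]]
[512.6286706  -38.77247493 201.64124705]
[253.99711048 180.83464489] [234.91718425  53.4632724 ]
```

View pics/w1.png

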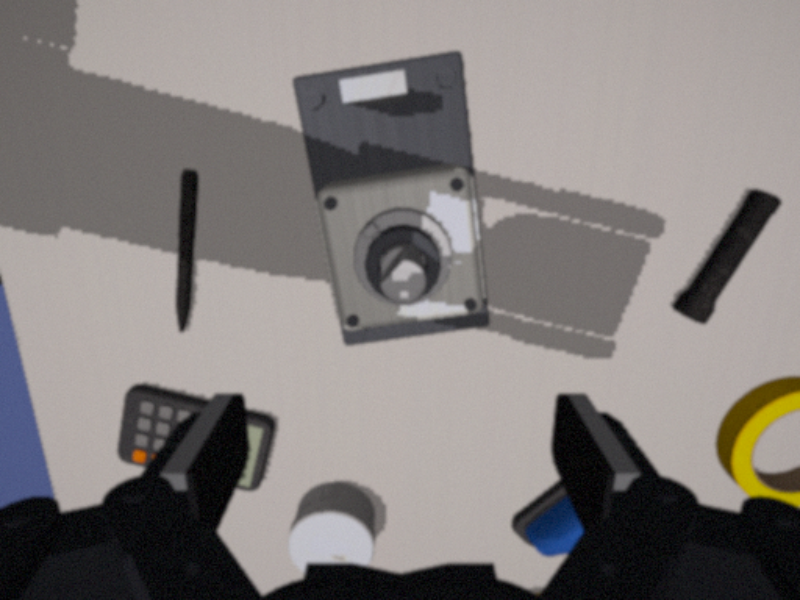

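The wrist view shows the post top at (373,85), the shaft top at (403,282) and the collar at about (402,262). The flat faces up and to the left. I'll zoom in for the flat and the screw.

```bash
python3 - <<'E'
from h import *
d=np.load("w1.npz"); im=d["im"];W=d["W"]
save("pics/w1z.png",cv2.resize(im[120:210,200:320],(800,600),interpolation=cv2.INTER_CUBIC))
def q(m,n): a=W[m]; print(n,len(a),a.mean(0).round(1),a.min(0).round(1),a.max(0).round(1))
Z=W[...,2];X=W[...,0];Y=W[...,1]
q((Z>108)&(Z<118)&(Y<0)&(Y>-80)&(abs(X-511)<40),"shaft"); q((Z>108)&(Z<118)&(Y>30)&(Y<80)&(abs(X-498)<40),"post")
m=(Z>108)&(Z<118)&(Y<0)&(Y>-80)&(abs(X-511)<40)
v,u=np.where(m)
for r in range(v.min(),v.max()+1): print(r,''.join('#' if m[r,c] else '.' for c in range(u.min()-1,u.max()+2)))
m=(Z>48)&(Z<58)&(abs(X-511)<60)&(abs(Y+40)<60); print("housing",cv2.minAreaRect(W[m][:,:2].astype(np.float32)))
m=(Z>5)&(Z<12)&(abs(X-505)<90)&(Y<150)&(Y>-120); print("foot",cv2.minAreaRect(W[m][:,:2].astype(np.float32)))
m=(Z>76)&(Z<84)&(abs(X-511)<45)&(abs(Y+40)<45);q(m,"collar"); a=W[m];print(cv2.minEnclosingCircle(a[:,:2].astype(np.float32)))
m=(Z>62)&(Z<84)&(np.hypot(X-511,Y+40)<45)
v,u=np.where(m)
for r in range(v.min(),v.max()+1): print(r,''.join(chr(48+int((Z[r,c]-60)/3)) if m[r,c] else '.' for c in range(u.min()-1,u.max()+2)))
E
```

```text
shaft 612 [515.  -39.4 111.1] [502.6 -50.8 108.1] [526.  -27.3 113.2]
post 633 [500.2  54.7 111.2] [485.   47.6 108.1] [515.2  61.7 114.1]
166 ...............######...........
167 ...............########.........
168 ..............#######.##........
169 ............#############.......
170 ............###############.....
171 ...........#################....
172 ..........##################....
173 .........####################...
174 ........######################..
175 ......########################..
176 ......########################..
177 .....####################.####..
178 ....##################.########.
179 ...############################.
180 ..#############################.
181 .##############################.
182 .##############################.
183 .#############################..
184 .#############################..
185 ..############################..
186 ..###########################...
187 ...##########################...
188 ...#########################....
189 ....########################....
190 .....######################.....
191 ......####################......
[... 4099 characters left out ...]

186 .........1111116666...........................6666111110.........
187 ..........1111116666..........................666611111..........
188 ............11111666.........................666111111...........
189 .............11111167........................6611111.............
190 ..............01211166......................6111011..............
191 ................1011116....................111011................
192 .................111111..................1111111.................
193 ...................1111011..............111110...................
194 ......................0011111........101110......................
195 ..........................1110111111111..........................
```

View pics/w1z.png

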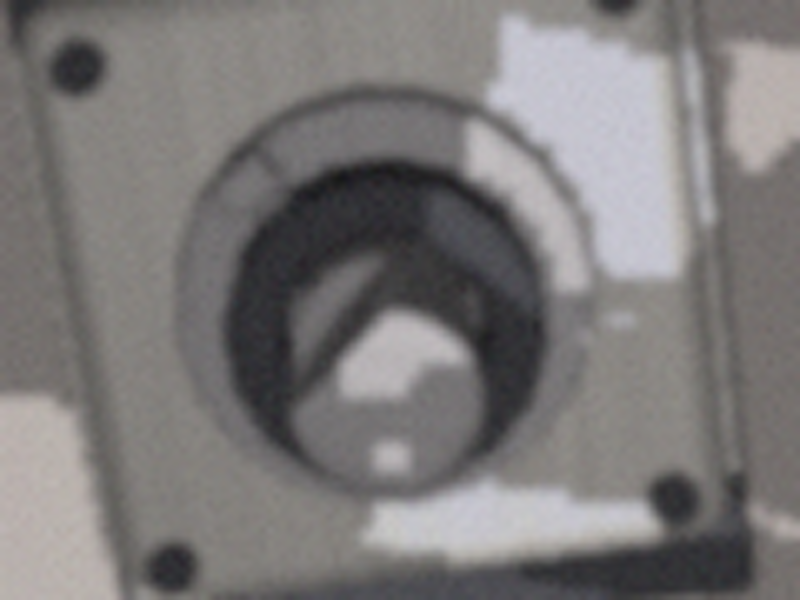

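```bash
python3 - <<'E'
from h import *
d=np.load("w1.npz"); C=(d["K"],d["R"],d["t"]); W=d["W"];Z=W[...,2];X=W[...,0];Y=W[...,1]
K,Rm,t=C; cc=-Rm.T@t
def ray(u,v,z):
    r=Rm.T@np.linalg.inv(K)@np.array([u,v,1.]); return (cc+r*(z-cc[2])/r[2])[:2]
m=(Z>108)&(Z<118)&(abs(X-514)<30)&(abs(Y+40)<30)
cn=max(cv2.findContours(m.astype(np.uint8),0,1)[0],key=cv2.contourArea)[:,0]
P=np.array([ray(u,v,112) for u,v in cn])
from scipy.optimize import least_squares
def f(p):
    a=p[2]; dd=P-p[:2]; n=np.array([-np.sin(a),np.cos(a)]); s=dd@n
    return np.maximum(np.hypot(*dd.T)-p[3],s-p[3]*8/12)
for a0 in (.5,1,1.5):
    r=least_squares(f,[514,-39,a0,12],loss="soft_l1"); print(r.x.round(3),r.cost,"flat deg",np.degrees(r.x[2]))
ax=r.x[:2]
m=(Z>69)&(Z<79)&(np.hypot(X-ax[0],Y-ax[1])>24.5)&(np.hypot(X-ax[0],Y-ax[1])<34)
q=W[m]; q=q[(q[:,0]<505)];c=q.mean(0);print(len(q),c, "screw deg",np.degrees(np.arctan2(-(c[0]-ax[0]),c[1]-ax[1])))
E
```

```text
[514.135 -38.448   0.813  11.75 ] 1.8654299114392265 flat deg 46.5915118504733
[514.135 -38.448   0.813  11.75 ] 1.865429911439225 flat deg 46.591511845219216
[514.135 -38.448   0.813  11.75 ] 1.8654299114392694 flat deg 46.59151179516842
62 [495.76308974 -18.58681442  75.47365145] screw deg 42.76967822117079
```

```bash
python3 -m inch '[[[0,0.1,0,0,0,8.7,6],[0,0,0,0,0,8.7,6],[0,0,0,0,0,8.7,6],[0,0,1,0,0,8.7,6],[0,0,2,0,0,8.7,6],[0,0,3,0,0,0,6],[0,0,3,0,0,0,6],[0,0,1.5,0,0,0,6],[0,0,0.8,0,0,0,6],[0,0,0,0,0,0,6]]]' 60
python3 - <<'E'
from h import *
p,r,s=tool();print(p,r.as_matrix().round(3)[:,1],np.degrees(s["joint_positions"]).round(1),s["force"])
im,W,C=cam("side"); print(proj(C,[513,-39,100])); u,v=proj(C,[513,-39,100]).astype(int)
im2,W2,C2=cam("scene"); u2,v2=proj(C2,[513,-39,100]).astype(int)
g=lambda i,u,v:cv2.resize(i[v-40:v+40,u-40:u+40],(400,400),interpolation=cv2.INTER_CUBIC)
save("pics/p2.png",np.hstack([g(im,u,v),g(im2,u2,v2)]))
E
```

```text
time: 1.9
ee_pos: [513.4, -38.9, 88.7]
ee_rot: [-0.0, 0.919, 0.395, 0.0]
force: [0.3, -0.9, 0.5]
width: 60.0
finger_force: 0.0
[513.36600027 -38.9302978   88.66236036] [ 0.726 -0.688  0.   ] [-14.   11.8 102.9   0.   65.4  29.5] [ 0.33745334 -0.86637122  0.5344432 ]
[259.02739473 182.9574319 ]
```

View pics/p2.png

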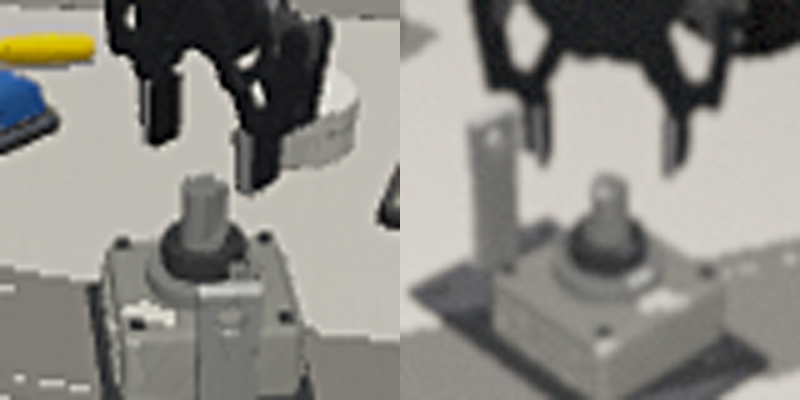

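The crops show both open fingers straddling the shaft, with their tips looking higher than expected. I'll check the tip height from depth.

```bash
python3 - <<'E'
from h import *
for n in ("side","scene"):
    im,W,C=cam(n); d=W-np.array([513.4,-38.9,0]); s=d[...,:2]@np.array([.726,-.688]); c=d[...,:2]@np.array([.688,.726])
    m=(abs(c)<20)&(abs(s)<62)&(abs(s)>24)&(W[...,2]>82)
    for g in (1,-1):
        k=m&(s*g>0); z=np.sort(W[...,2][k])[:6]; print(n,g,k.sum(),z.round(1)); 
        k2=k&(W[...,2]<z[0]+8); print("   s,c",s[k2].min().round(1),s[k2].max().round(1),c[k2].min().round(1),c[k2].max().round(1))
    k=(np.hypot(d[...,0],d[...,1])<16)&(W[...,2]>86)&(W[...,2]<130);print("shaft top",W[k][:,2].max())
E
```

```text
side 1 369 [126.7 127.6 128.1 128.5 128.7 128.9]
   s,c 28.1 38.3 -12.7 8.4
side -1 1275 [ 84.8 126.4 127.  127.2 128.1 128.7]
   s,c -24.1 -24.1 8.8 8.8
shaft top 114.39146572872582
scene 1 628 [127.7 128.5 130.7 131.5 132.4 133. ]
   s,c 30.5 43.3 -12.6 -0.8
scene -1 496 [127.5 129.4 129.6 131.  131.7 131.8]
   s,c -41.2 -29.2 -12.8 6.7
shaft top 115.19061583570169
```

```bash
python3 - <<'E'
from h import *
for n in ("side","scene"):
    W=np.load(n+"W.npy"); m=(abs(W[...,0]-575)<62)&(abs(W[...,1])<20)&(W[...,2]>130)
    for g in (1,-1): print(n,np.sort(W[...,2][m&((W[...,0]-575)*g>10)])[:6].round(1))
im,W,C=cam("wrist");print("wristcam",-C[1].T@C[2]); p,r,s=tool();print(p,s["time"],s["width"])
d=W-np.array([513.4,-38.9,0]);s=d[...,:2]@np.array([.726,-.688])
v,u=np.where((abs(s)<45)&(abs(s)>22)&(W[...,2]>100)&(W[...,2]<150)); print(len(v), np.sort(W[v,u,2])[:5] if len(v) else 0)
save("pics/w2.png",im)
E
```

```text
side [244.  245.8 247.2 247.5 247.7 247.9]
side [245.7 246.5 246.7 247.1 248.4 248.8]
scene [243.9 244.8 245.1 246.  246.2 247. ]
scene [244.1 246.  246.8 247.1 248.4 248.6]
wristcam [568.67247501  17.89633755 261.290289  ]
[513.87201758 -39.22240768  89.63086114] 2.15 60.06386574047449
2905 [122.96277065 123.08603661 123.25127973 123.26145505 123.27905011]
```

View pics/w2.png

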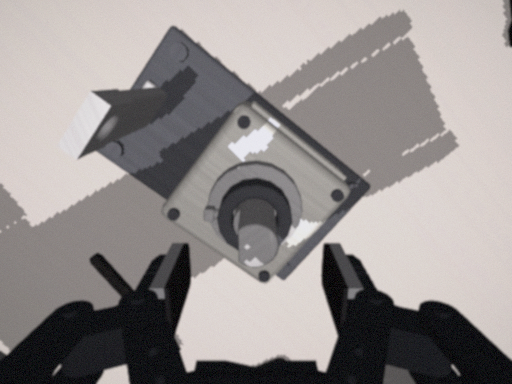

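The wrist view shows the fingers level and centred on the shaft, at columns 188–322 with the shaft at 258. In every camera the real tips sit about 31 mm (when shut) above the reported TCP, so I'll go by the measured tips. I'll move down in steps and check.

```bash
cat > tips.py <<'E'
from h import *
def tips(rad=62,inner=14,zmin=84):
    p,r,s=tool(); yv=r.as_matrix()[:2,1]; xv=r.as_matrix()[:2,0]
    for n in ("side","scene"):
        im,W,C=cam(n); d=W[...,:2]-p[:2]; a=d@yv; c=d@xv
        for g in (1,-1):
            k=(abs(c)<16)&(a*g<rad)&(a*g>inner)&(W[...,2]>zmin)&(W[...,2]<200)&(im.max(-1)<90)
            z=np.sort(W[...,2][k])[:6]; k2=k&(W[...,2]<z[0]+12)
            print(n,g,z.round(1),"y %.1f..%.1f x %.1f..%.1f"%(a[k2].min(),a[k2].max(),c[k2].min(),c[k2].max()))
    print(p.round(1),s["width"],s["force"],s["finger_force"],s["time"])
if __name__=="__main__": tips()
E
python3 -m inch '[[[0,0,1,0,0,0,4],[0,0,0.5,0,0,0,4],[0,0,0,0,0,0,4],[0,0,0,0,0,0,4],[0,0,0,0,0,0,4]]]'; python3 tips.py
```

```text
time: 2.78
ee_pos: [513.2, -39.1, 73.8]
ee_rot: [0.0, 0.919, 0.395, 0.0]
force: [-0.2, -1.2, -0.4]
width: 39.7
finger_force: 0.0
side 1 [104.9 106.  109.2 109.5 109.9 109.9] y 17.4..22.3 x -13.0..10.8
side -1 [ 84.6 107.9 110.2 112.3 113.2 113.3] y -24.1..-24.1 x 1.7..1.7
scene 1 [119.1 119.9 120.7 121.5 123.5 124.1] y 27.2..30.6 x -9.1..-2.5
scene -1 [116.7 117.6 117.6 118.3 118.6 120.5] y -30.8..-19.9 x -12.0..-3.7
[513.2 -39.1  73.8] 39.70007660606702 [-0.17858108 -1.20976764 -0.41698151] 0.0 2.775
```

```bash
python3 -m inch '[[[0,0,0.8,0,0,0,4],[0,0,0.6,0,0,0,4],[0,0,0,0,0,0,3],[0,0,0,0,0,0,2.4],[0,0,0,0,0,0,1.5],[0,0,0,0,0,0,1.5],[0,0,0,0,0,0,1.5]]]' 60; python3 tips.py
```

```text
time: 3.75
ee_pos: [514.5, -40.4, 60.0]
ee_rot: [0.002, 0.919, 0.395, 0.001]
force: [3.3, -4.2, -3.3]
width: 18.5
finger_force: 59.0
side 1 [100.7 103.8 106.6 110.7 112.2 115.9] y 18.7..20.5 x 3.4..5.1
side -1 [84.1 90.6 93.9 96.1 98.6 99.5] y -19.9..-14.1 x -8.3..8.8
scene 1 [ 90.8  98.4 100.5 100.7 102.8 103.9] y 15.4..18.0 x -7.3..-5.6
scene -1 [106.7 107.9 108.  110.4 111.  112.5] y -19.1..-15.5 x -12.0..-6.5
[514.5 -40.4  60. ] 18.464738174545843 [ 3.29117758 -4.16008663 -3.25123053] 59.01868042739807 3.75
```

```bash
python3 -m inch '[[[0,0,0,0,0,0,1.5],[0,0,0,0,0,4,1.5],[0,0,0,0,0,6,1.5],[0,0,0,0,0,6,1.5],[0,0,0,0,0,6,1.5],[0,0,0,0,0,6,1.5],[0,0,0,0,0,6,1.5],[0,0,0,0,0,4.2,1.5],[0,0,0,0,0,0,1.5],[0,0,0,0,0,0,1.5]]]' 80; python3 - <<'E'
from h import *
p,r,s=tool(); M=r.as_matrix(); print(p,"flat yaw",np.degrees(np.arctan2(-M[1,1],-M[0,1]))-90,s["width"],s["force"],s["wrist_torque"])
E
```

```text
time: 5.1
ee_pos: [513.0, -40.2, 60.1]
ee_rot: [0.001, 0.997, 0.073, -0.0]
force: [-2.1, -5.4, 1.3]
width: 18.1
finger_force: 79.0
[513.02166102 -40.19155546  60.07465741] flat yaw 8.373800313354636 18.1211913109403 [-2.12788538 -5.41131591  1.29937181] [-0.83589991  0.21339218 -0.04376869]
```

```bash
python3 -m inch '[[[0,0,0,0,0,0,3],[0,0,0,0,0,0,5],[0,0,0,0,0,0,5],[0,0,-2,0,0,0,5],[0,0,-4,0,0,0,6],[0,0,-4,0,0,-8,6],[0,0,0,0,0,-10.5,6],[0,0,0,0,0,-10.5,6],[0,0,0,0,0,-10.5,6],[0,0,0,0,0,-10.5,6],[0,0,0,0,0,-10.5,6],[0,0,0,0,0,-10.5,6],[0,0,0,0,0,-10.7,6],[0,0,0,0,0,0,6]]]'
cat > look.py <<'E'
import sys
from h import *
from scipy.optimize import least_squares
im,W,C=cam("wrist");Z=W[...,2];X=W[...,0];Y=W[...,1];K,Rm,t=C; cc=-Rm.T@t
def ray(u,v,z):
    r=Rm.T@np.linalg.inv(K)@np.array([u,v,1.]); return (cc+r*(z-cc[2])/r[2])[:2]
m=(Z>108)&(Z<118)&(abs(X-514)<30)&(abs(Y+40)<30)
cn=max(cv2.findContours(m.astype(np.uint8),0,1)[0],key=cv2.contourArea)[:,0]
P=np.array([ray(u,v,112) for u,v in cn])
def f(p):
    a=p[2]; dd=P-p[:2]; n=np.array([-np.sin(a),np.cos(a)]); s=dd@n
    return np.maximum(np.hypot(*dd.T)-p[3],s-p[3]*8/12)
r=least_squares(f,[514,-39,.2,12],loss="soft_l1"); print(r.x.round(3),r.cost,"flat deg",np.degrees(r.x[2]))
ax=r.x[:2]
for lo,hi,b,n in ((48,58,60,"housing"),(5,12,0,"foot")):
    k=(Z>lo)&(Z<hi)&((abs(X-511)<60)&(abs(Y+40)<60) if b else (abs(X-505)<90)&(Y<150)&(Y>-150))
    if k.sum()>50: print(n,cv2.minAreaRect(W[k][:,:2].astype(np.float32)))
z0=float(sys.argv[1]) if len(sys.argv)>1 else 65
h=np.hypot(X-ax[0],Y-ax[1]); q=W[(Z>z0+4)&(Z<z0+14)&(h>25)&(h<34)]
if len(q): c=q.mean(0);print(len(q),c,"screw deg",np.degrees(np.arctan2(-(c[0]-ax[0]),c[1]-ax[1])))
print(tool()[0],tool()[2]["force"])
E
python3 look.py
```

```text
time: 6.85
ee_pos: [512.9, -38.7, 159.5]
ee_rot: [-0.0, 0.708, 0.706, 0.0]
force: [0.8, -1.0, -1.5]
width: 60.0
finger_force: 0.0
[ 5.14136e+02 -3.81910e+01  1.54000e-01  1.17870e+01] 2.6065756993865605 flat deg 8.846853506514078
housing ((514.0921630859375, -38.79254150390625), (92.82378387451172, 92.55534362792969), 8.433160781860352)
foot ((511.29034423828125, -19.371414184570312), (109.6656265258789, 189.55636596679688), 8.471999168395996)
75 [495.38687261 -18.20480178  75.14652206] screw deg 43.171435282991766
[512.93622569 -38.75834648 159.55643256] [ 1.28897255 -0.46426656 -0.39179098]
```

```bash
python3 -m inch '[[[0,0,0,0,0,-8.6,6.2],[0,0,0,0,0,-8.6,6.2],[0,0,0,0,0,-8.6,6.2],[0,0,0,0,0,-8.6,6.2],[0,0,0,0,0,-8.6,6.2],[0,0,0,0,0,0,6.2]]]'
python3 - <<'E'
from h import *
p,r,s=tool(); M=r.as_matrix(); print(p,M[:,0].round(3))
out=[]
for n in ("side","scene"):
    im,W,C=cam(n); d=W-p; a=d[...,:2]@M[:2,1]; c=d[...,:2]@M[:2,0]; k=(np.hypot(a,c)<75)&(d[...,2]>15)&(W[...,2]<420)
    for lo in range(20,180,10):
        q=k&(d[...,2]>=lo)&(d[...,2]<lo+10)
        q1=q&(abs(a)<14)
        if q.any(): print(n,lo,q.sum(),"y %.0f..%.0f x %.0f..%.0f"%(a[q].min(),a[q].max(),c[q].min(),c[q].max()),"mid",q1.sum(), "" if not q1.any() else "x %.0f..%.0f"%(c[q1].min(),c[q1].max()))
    u,v=proj(C,p+[0,0,60]).astype(int); out.append(cv2.resize(im[max(v-60,0):v+60,u-50:u+50],(400,480),interpolation=cv2.INTER_CUBIC))
save("pics/p3.png",np.hstack(out))
E
```

```text
time: 7.65
ee_pos: [513.0, -38.9, 159.6]
ee_rot: [-0.0, 0.4, 0.916, 0.0]
force: [-0.8, 0.4, 0.3]
width: 61.8
finger_force: 0.0
[512.97195482 -38.88188933 159.56741745] [-0.679  0.734  0.   ]
side 30 18 y -37..37 x -10..11 mid 0 
side 40 54 y -47..42 x -10..12 mid 0 
side 50 68 y -47..43 x -10..14 mid 0 
side 60 69 y -48..45 x -11..14 mid 0 
side 70 57 y -56..44 x -9..14 mid 0 
side 80 117 y -65..61 x -11..15 mid 0 
side 90 131 y -68..63 x -12..18 mid 0 
side 100 174 y -69..64 x -15..21 mid 16 x 9..13
side 110 167 y -68..66 x -14..19 mid 26 x 8..18
side 120 167 y -72..67 x -13..21 mid 26 x 9..21
side 130 242 y -71..67 x -12..23 mid 51 x 8..23
side 140 126 y -67..61 x -11..15 mid 26 x 8..15
side 150 48 y -18..37 x -11..35 mid 3 x 33..35
side 160 127 y -21..36 x -18..39 mid 35 x 29..39
side 170 142 y -29..36 x -17..40 mid 43 x 32..40
scene 30 16 y -39..33 x -10..7 mid 0 
scene 40 42 y -46..35 x -11..10 mid 0 
scene 50 50 y -47..35 x -11..10 mid 0 
scene 60 40 y -46..33 x -10..10 mid 0 
scene 70 23 y -45..40 x -13..10 mid 0 
scene 80 55 y -64..58 x -14..14 mid 0 
scene 90 66 y -65..60 x -17..12 mid 0 
scene 100 67 y -66..59 x -17..12 mid 0 
scene 110 74 y -68..57 x -17..11 mid 0 
scene 120 86 y -70..24 x -20..19 mid 10 x -20..-16
scene 130 130 y -70..16 x -20..19 mid 24 x -20..-10
scene 140 77 y -69..3 x -12..10 mid 3 x -11..-11
scene 150 49 y -40..-15 x -32..22 mid 0 
scene 160 123 y -40..6 x -37..36 mid 12 x -37..36
scene 170 135 y -39..5 x -37..34 mid 12 x -37..-34
```

View pics/p3.png

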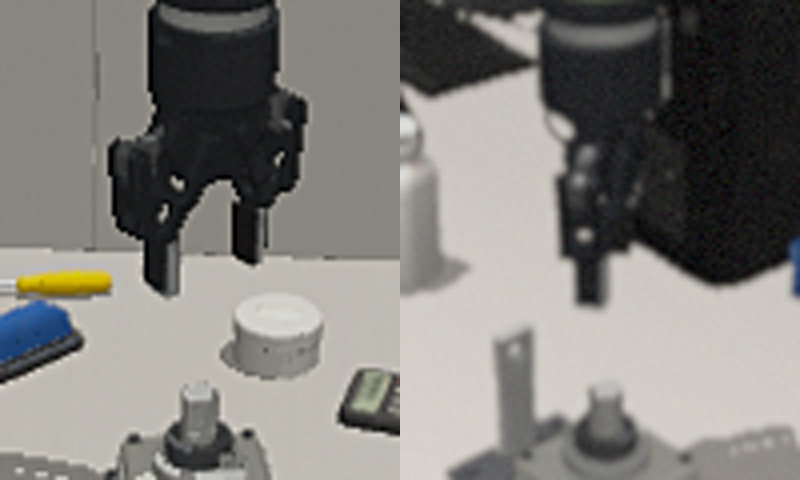

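```bash
python3 -m inch '[[[0,0,3,0,0,0,6.2],[0,0,3,0,0,0,6.2],[0,0,3,0,0,0,6.2],[0,0,2,0,0,0,6.2],[0,0,1.2,0,0,0,6.2],[0,0,0,0,0,0,5.2],[0,0,0,0,0,0,5.2],[0,0,0,0,0,0,5.2]]]' 40; python3 - <<'E'
from h import *
from tips import tips
tips(62,20,66)
E
```

```text
time: 8.75
ee_pos: [514.0, -39.3, 38.7]
ee_rot: [0.001, 0.399, 0.917, 0.0]
force: [-0.2, -0.0, -0.1]
width: 52.1
finger_force: 0.0
side 1 [72.5 74.7 79.1 79.4 80.1 80.7] y 22.7..36.1 x -4.3..11.6
side -1 [72.  73.3 75.6 76.5 78.2 78.5] y -42.9..-20.8 x -9.3..11.8
scene 1 [76.5 78.8 83.6 84.  91.5 94.8] y 26.9..30.9 x -7.2..-6.3
scene -1 [74.2 79.4 79.7 80.  80.8 82.3] y -42.0..-26.7 x -10.8..9.3
[514.  -39.3  38.7] 52.10219473811156 [-0.21930911 -0.0108026  -0.12451478] 0.0 8.75
```

```bash
python3 -m inch '[[[0,0,0.25,0,0,0,5.2],[0,0,0,0,0,0,5.2],[0,0,0,0,0,0,4],[0,0,0,0,0,0,4],[0,0,0,0,0,0,4],[0,0,0,0,0,0,4]]]' 40; python3 - <<'E'
from h import *
from tips import tips
tips(62,24,66); s=tool()[2]; print(s["wrist_torque"])
E
```

```text
time: 9.6
ee_pos: [513.1, -39.0, 35.3]
ee_rot: [0.0, 0.399, 0.917, 0.0]
force: [-0.5, 0.6, 2.8]
width: 42.5
finger_force: 41.0
side 1 [72.7 74.3 76.5 76.7 77.  77.2] y 24.1..32.6 x -7.5..7.8
side -1 [73.5 75.8 78.8 79.1 79.2 80. ] y -37.6..-24.3 x -3.5..11.3
scene 1 [109.5 110.4 118.4] y 24.9..26.6 x -11.3..5.2
scene -1 [74.2 74.5 74.6 75.2 75.6 77.2] y -35.9..-24.1 x -11.3..10.3
[513.1 -39.   35.3] 42.51874748776482 [-0.50421783  0.55560339  2.8192007 ] 40.95604729838669 9.6
[ 0.1549524   0.18537312 -0.0180014 ]
```

```bash
python3 -m inch '[[[0,0,0,0,0,0,4],[0,0,-0.3,0,0,0,4],[0,0,0,0,0,5.6,4],[0,0,0,0,0,5.8,4],[0,0,0,0,0,5.8,4],[0,0,0,0,0,5.8,4],[0,0,0,0,0,5.8,4],[0,0,0,0,0,5.8,4],[0,0,-0.5,0,0,0,4],[0,0,-0.6,0,0,0,4],[0,0,-0.6,0,0,0,4],[0,0,-0.4,0,0,0,4],[0,0,0,0,0,0,4],[0,0,0,0,0,0,4]]]' 60; python3 look.py 89; python3 - <<'E'
from h import *
p,r,s=tool(); M=r.as_matrix(); print("tool x yaw",np.degrees(np.arctan2(-M[0,0],M[1,0])),M[:,2],s["width"],s["wrist_torque"])
im,W,C=cam("wrist"); u,v=proj(C,[513,-39,100]).astype(int); print(u,v)
a=cv2.resize(im[v-50:v+50,u-65:u+65],(780,600),interpolation=cv2.INTER_CUBIC);save("pics/w4.png",a)
E
```

```text
time: 11.45
ee_pos: [512.8, -39.1, 59.0]
ee_rot: [-0.0, 0.653, 0.757, -0.0]
force: [0.4, -0.3, -1.4]
width: 42.1
finger_force: 61.8
[ 5.13893e+02 -3.72700e+01  1.63000e-01  1.19650e+01] 7.30021448045737 flat deg 9.357015121146958
housing ((514.0504150390625, -38.47564697265625), (92.73954772949219, 92.55560302734375), 8.44629192352295)
foot ((502.9524230957031, 36.820762634277344), (109.34110260009766, 76.0690689086914), 8.427318572998047)
552 [509.80086452 -23.57208689  98.62054419] screw deg 16.632229159183158
[512.77590364 -39.01431251  58.93838372] [ 0.02192974  1.11424044 -2.0334553 ]
tool x yaw 8.40017445110777 [-3.74177865e-04  4.59759634e-05 -9.99999929e-01] 42.13941513390518 [ 0.04345381 -0.02463583 -0.01063298]
255 267
```

View pics/w4.png

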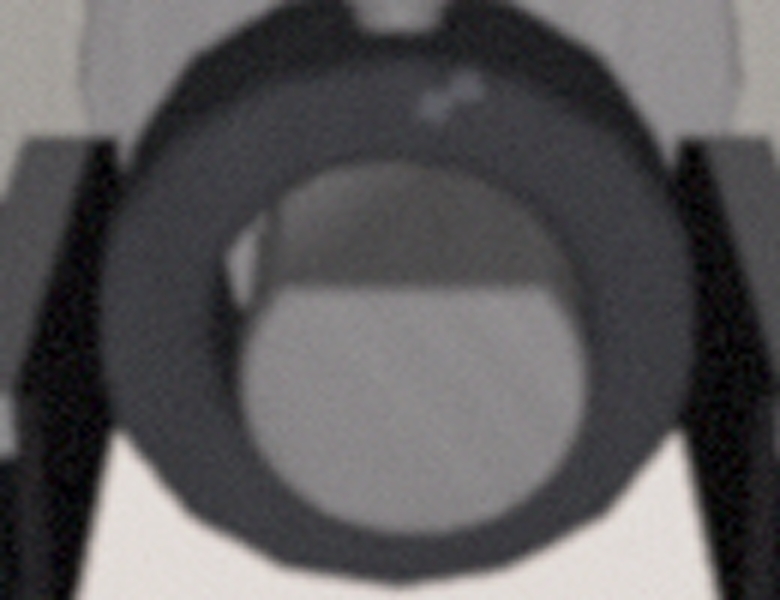

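The wrist crop shows the screw at (400,15), in line with the collar centre (column 398), and the flat's edge lies level. The shaft centre is at column 415, so the collar is about 1 mm off-axis. I'll measure the offset and the height.

```bash
cat > cen.py <<'E'
from h import *
from scipy.optimize import least_squares
p,r,s=tool(); M=r.as_matrix(); im,W,C=cam("wrist"); K,Rm,t=C; cc=-Rm.T@t
d=W-np.array([513.5,-38.8,0]); h=np.hypot(d[...,0],d[...,1]); Z=W[...,2]
tx=d[...,:2]@M[:2,0]; ty=d[...,:2]@M[:2,1]
sh=(h<9); print("shaft top",np.median(Z[sh&(Z>107)]))
col=(h>15)&(h<20.5)&(abs(ty)<18)&(Z<110); print("collar top",np.median(Z[col]),Z[col].std(),"x+/-",np.median(Z[col&(tx>8)]),np.median(Z[col&(tx<-8)]),"y+/-",np.median(Z[col&(ty>8)]),np.median(Z[col&(ty<-8)]))
g=np.median(im,-1)
def edges(z,rn,rx,flat):   # radial strongest gradient in image, for ring centred on guess at height z
    P=[];c0=np.array([513.9,-38.6]) 
    for a in np.radians(np.arange(0,360,4)):
        dirn=np.cos(a)*M[:2,0]+np.sin(a)*M[:2,1]
        R_=np.arange(rn,rx,.1); uv=np.array([proj(C,[*(c0+q*dirn),z]) for q in R_]).astype(np.float32)
        l=cv2.remap(cv2.GaussianBlur(im,(3,3),0).astype(np.float32).mean(-1),uv[:,0][None],uv[:,1][None],1)[0]
        gr=np.abs(np.gradient(cv2.GaussianBlur(l[None],(0,0),4)[0])); i=gr.argmax(); P.append([np.degrees(a),R_[i],gr[i],*(c0+R_[i]*dirn)])
    return np.array(P)
zt=112
E_=edges(112,9,14.5,1); E_=E_[(E_[:,0]>60)&(E_[:,0]<300)]
f=lambda q:np.hypot(E_[:,3]-q[0],E_[:,4]-q[1])-q[2]
a=least_squares(f,[514,-39,12],loss="soft_l1",f_scale=.3).x; print("shaft",a.round(2))
E_=edges(105,19,25,0); k=((E_[:,0]>130)&(E_[:,0]<230))|((E_[:,0]>20)&(E_[:,0]<50))|((E_[:,0]>310)&(E_[:,0]<340)); E_=E_[k]
b=least_squares(f,[514,-39,22],loss="soft_l1",f_scale=.3).x; print("collar",b.round(2))
e=(a-b)[:2]; print("move tool x,y mm:",e@M[:2,0],e@M[:2,1]); print(p,s["force"])
E
python3 cen.py
```

```text
shaft top 111.1872865339721
collar top 103.27585877331117 15.669775453468631 x+/- 102.85534077538064 103.6205859297626 y+/- 103.21781990644502 103.32806451089031
shaft [514.1  -37.87  11.5 ]
collar [512.96 -37.07  22.06]
move tool x,y mm: -0.952138528113091 1.0070133203777538
[512.80305159 -39.01437959  58.9101001 ] [-0.19584784 -0.26618737 -1.63692148]
```

```bash
python3 -m inch '[[[-0.05,0.1,-0.08,0,0,0,4],[0,0,0,0,0,0,4],[0,0,0,0,0,0,4]]]' 60; sed -i 's/edges(105/edges(104.7/' cen.py; python3 cen.py; python3 - <<'E'
from h import *
im,W,C=cam("wrist"); u,v=proj(C,[514,-38,100]).astype(int)
save("pics/w5.png",cv2.resize(im[v-60:v+40,u-65:u+65],(780,600),interpolation=cv2.INTER_CUBIC)); print(u,v)
for n,p in (("cam",-C[1].T@C[2]),): print(p)
E
```

```text
time: 11.98
ee_pos: [514.0, -39.4, 59.8]
ee_rot: [-0.0, 0.653, 0.757, -0.0]
force: [0.2, 0.4, -1.6]
width: 42.2
finger_force: 61.8
shaft top 111.22056345122478
collar top 104.05590511123765 15.562832498307676 x+/- 102.7198229434238 104.50053820648641 y+/- 104.26097099232767 103.95667997973122
shaft [514.15 -37.87  11.51]
collar [514.02 -37.38  22.99]
move tool x,y mm: -0.505599312258763 0.049626160635841285
[514.02664922 -39.35975256  59.83021494] [ 0.24852685  0.40304948 -1.59468223]
255 263
[502.67819176  38.69558854 231.26957883]
```

View pics/w5.png

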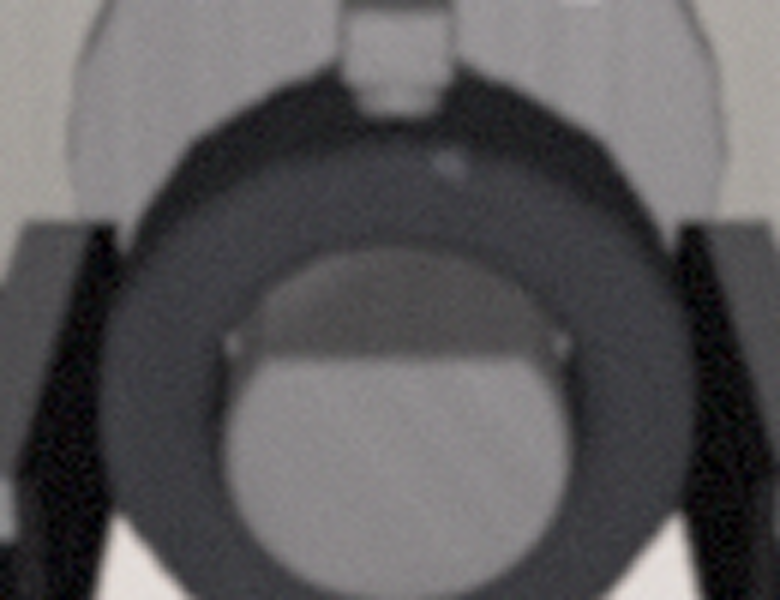

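The view shows the collar now centred left to right on the shaft, with the screw at (398,80) square over the level flat edge. I'll check for tilt and height with plane fits.

```bash
cat > tilt.py <<'E'
from h import *
p,r,s=tool(); M=r.as_matrix(); A=[W for im,W,C in (cam("wrist") for _ in range(3))]; W=np.nanmean(A,0)
d=W-np.array([514.08,-37.6,0]); h=np.hypot(d[...,0],d[...,1]); Z=W[...,2]; tx=d[...,:2]@M[:2,0]; ty=d[...,:2]@M[:2,1]
def pl(m,n):
    for _ in range(4):
        B=np.c_[tx[m],ty[m],np.ones(m.sum())]; c=np.linalg.lstsq(B,Z[m],rcond=None)[0]; res=Z-(tx*c[0]+ty*c[1]+c[2]); m=m&(abs(res)<1.2)
    print(n,m.sum(),"slope deg x,y",np.degrees(c[:2]).round(2),"z0",c[2].round(2),"x",tx[m].min().round(),tx[m].max().round())
pl((h<10)&(tx<5)&(Z>109),"shaft"); pl((h>15.5)&(h<20.5)&(abs(ty)<18)&(Z>101)&(Z<107.5),"collar")
pl((h>23)&(h<29)&(abs(ty)>6)&(tx>0)&(Z>62)&(Z<68),"shoulder")
m=(abs(ty)<3)&(tx>23.5)&(tx<30)&(Z>90)&(Z<105); print("screw head z,tx,ty",m.sum(),np.median(Z[m]),Z[m].max(),tx[m].max(),ty[(tx>23.5)&(tx<31)&(Z>92)&(Z<104)&(abs(ty)<8)].mean())
for q in np.arange(22,33,1.): 
    k=(abs(ty)<2.5)&(tx>=q)&(tx<q+1); print(q,np.median(Z[k]).round(1) if k.any() else None,end="; ")
E
python3 tilt.py
```

```text
shaft 1323 slope deg x,y [0.05 0.07] z0 111.19 x -10.0 5.0
collar 2132 slope deg x,y [-0.4   0.07] z0 104.42 x -20.0 19.0
shoulder 1352 slope deg x,y [-0.46  0.06] z0 64.22 x 0.0 27.0
screw head z,tx,ty 217 100.12353586473868 101.4980824442701 27.502910373807914 -0.08434968627245691
22.0 99.9; 23.0 100.1; 24.0 100.3; 25.0 100.3; 26.0 100.0; 27.0 95.2; 28.0 57.1; 29.0 52.1; 30.0 52.2; 31.0 52.2; 32.0 52.1;
```

```bash
python3 - <<'E'
from h import *
p,r,s=tool(); M=r.as_matrix(); W=np.nanmean([cam("wrist")[1] for _ in range(3)],0)
d=W-np.array([514.08,-37.6,0]); Z=W[...,2]; tx=d[...,:2]@M[:2,0]; ty=d[...,:2]@M[:2,1]
b=abs(ty)<2
for n,lo,hi in (("shaft",110.2,112.5),("collar",103.4,105.6),("screw",98.9,101.5),("shoulder",63.2,65.5),("post",110,113)):
    q=np.sort(tx[b&(Z>lo)&(Z<hi)&(tx<110)&(tx>-40)]); print(n,q[:3].round(1),q[-3:].round(1), "gap", [ (q[i].round(1),q[i+1].round(1)) for i in np.where(np.diff(q)>2)[0]])
c=np.hypot(tx,ty)<26
for n,lo,hi in (("shaft",110.2,112.5),("collar",103.4,105.6)):
    m=c&(Z>lo)&(Z<hi); print(n,"ty",ty[m].min(),ty[m].max())
E
```

```text
shaft [-12.9 -12.7 -12.7] [98.5 98.5 98.6] gap [(np.float64(6.6), np.float64(88.5))]
collar [-24.  -24.  -23.9] [88.6 88.6 88.6] gap [(np.float64(-17.6), np.float64(6.3)), (np.float64(6.8), np.float64(11.1)), (np.float64(19.4), np.float64(88.5))]
screw [6.2 6.2 6.2] [27.4 27.5 89.1] gap [(np.float64(6.8), np.float64(18.7)), (np.float64(27.5), np.float64(89.1))]
shoulder [17.  17.1 17.1] [28.  28.4 28.4] gap []
post [-12.9 -12.7 -12.7] [98.5 98.5 98.6] gap [(np.float64(6.8), np.float64(88.5))]
shaft ty -24.458983334647918 24.391199912429087
collar ty -24.622550430611998 24.337257309546096
```

```bash
python3 -m inch '[[[0.09,0,0.02,0,0,0,4],[0,0,0,0,0,0,4],[0,0,0,0,0,0,4],[0,0,0,0,0,0,4]]]' 60; python3 - <<'E'
from h import *
p,r,s=tool(); M=r.as_matrix(); W=np.nanmean([cam("wrist")[1] for _ in range(3)],0)
d=W-np.array([514.08,-37.6,0]); Z=W[...,2]; tx=d[...,:2]@M[:2,0]; ty=d[...,:2]@M[:2,1]
b=abs(ty)<2
for n,lo,hi in (("shaft",110.2,112.5),("collar",103.4,105.6),("screw",98.9,101.5)):
    q=np.sort(tx[b&(Z>lo)&(Z<hi)&(tx<60)&(tx>-40)]); print(n,q[:2].round(1),q[-2:].round(1), [ (q[i].round(1),q[i+1].round(1)) for i in np.where(np.diff(q)>2)[0]])
print(s["force"],s["wrist_torque"],"yaw",np.degrees(np.arctan2(-M[0,0],M[1,0])))
E
python3 tilt.py; python3 look.py 89 | head -1
```

```text
time: 12.88
ee_pos: [513.9, -38.5, 59.7]
ee_rot: [-0.0, 0.653, 0.757, -0.0]
force: [-0.9, 0.1, -2.3]
width: 42.3
finger_force: 61.8
shaft [-12.8 -12.6] [6.5 6.6] []
collar [-23.5 -23.4] [20.1 20.1] [(np.float64(-17.7), np.float64(6.2)), (np.float64(6.9), np.float64(11.9))]
screw [6.1 6.3] [28.3 28.4] [(np.float64(7.0), np.float64(19.5))]
[-0.86916894  0.05394336 -2.33295769] [ 0.00081124  0.02979115 -0.00882818] yaw 8.396575195046605
shaft 1312 slope deg x,y [ 0.04 -0.04] z0 111.18 x -10.0 5.0
collar 2271 slope deg x,y [-0.37  0.02] z0 104.3 x -20.0 20.0
shoulder 1344 slope deg x,y [-0.35  0.07] z0 64.17 x 0.0 27.0
screw head z,tx,ty 233 100.01468277827 101.32406405472803 28.508125889250774 -0.072582659198084
22.0 64.7; 23.0 100.0; 24.0 100.0; 25.0 100.1; 26.0 99.7; 27.0 96.7; 28.0 63.1; 29.0 52.2; 30.0 52.3; 31.0 52.3; 32.0 52.1; [ 5.13926e+02 -3.71990e+01  1.49000e-01  1.19820e+01] 8.667579525271915 flat deg 8.527764003705666
```

```bash
python3 -c "
from workcell import ctrl
print(ctrl.job_done())"
```

```text
the job is handed in; nothing more can be done
None
```

I turned the shaft so its flat faces the guide post to within about 0.5°, raised the collar onto the flat with its screw square over it and about level with the guide hole (97 mm), and handed the job in with the gripper still holding it about 24 mm clear of the shoulder; the stapler, tin and block were not touched.

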